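# Set the deblister to the fifth pill size

### The job

On the dispensary bench, set the tablet deblister for the next batch: click its size lever (the longer lever, on the larger machine with the fan of six notches) along to the fifth notch, counting from the end at the robot's left, where the pill dots are smallest. Take the last notches one click at a time, stopping about half a second in the third and again in the fourth so that the rollers can settle, and never let it run on to the sixth. Then let go, leaving the lever in the fifth notch, and leave the tablet cutter's short lever alone.

Things in the scene. Friction and masses are not known exactly. Their poses are not given: they have to be found in the camera images.
- size_lever (a joint): Angle (rad) of the level aluminium size lever. Six sprung notches 0.35 rad apart: first 0, second 0.35, third 0.70, fourth 1.05, fifth 1.40, sixth 1.75 (end stop). Starts in or near the first or second. Grows anticlockwise seen from above: the post goes from robot's left to right. About 4 N at the post takes it over a hump; then it is drawn into the next notch. Let go, it settles in the nearest.
- size_post (a point): Centre of the top of the thumb post at the end of the size lever: upright, round, black, 18 mm across, its top 115 mm above the table, 100 mm from the pivot axis. It stands 45 mm clear above the lever bar, which is 20 mm wide, its upper face 70 mm above the table. Free on all sides for fingers from above.
- size_pivot (a point): Point on the size lever's upright pivot axis, 115 mm above the table, on the deblister: a fixed cream machine 220 mm deep, 240 mm wide, turned up to 0.3 rad, left or right of the cutter. Deck 50 mm high; the roller housing along its far edge (113 mm high) begins 23 mm beyond the pivot. From the pivot the middle of the fan points towards the robot's side.
- cutter_post (a point): Centre of the top of the small post on the short lever of the other machine, the tablet cutter (150 x 150 mm, deck 45 mm high, three notches): a black post 12 mm across, its top 80 mm above the table, 55 mm from its pivot. To be left alone: it turns easily.

How it is judged:
On the way, in this order (a step that is already met when the one before it is completed fails the run):
1. the size lever stops in the third notch (value of joint size_lever between 0.56 and 0.84 rad), for 0.3 s.
2. the size lever stops in the fourth notch (value of joint size_lever between 0.91 and 1.19 rad), for 0.3 s.
3. the size lever stops in the fifth notch (value of joint size_lever between 1.26 and 1.54 rad), for 0.3 s.
At the end, for the whole second after the job is handed in: The size lever rests, released, in the fifth notch (1.40 rad, give or take 0.14 rad) (all of step 3 and velocity of joint size_lever between -0.05 and 0.05 rad/s); the robot touches nothing.
It fails at once if the size lever runs past the fifth notch towards the sixth (value of joint size_lever above 1.575 rad).
It fails at once if the tablet cutter's short lever is moved (its post by more than 15 mm) (distance of cutter_post from where it was at the start of the episode above 0.015 m).
It also fails if it takes over 38 s, if anything falls off the work surface, if the arm or the gripper's body presses on something with over 40 N, if the wrist force passes 120 N, or if a joint passes its speed limit or range.

### The arm

A 6-joint arm with a two-finger parallel gripper is mounted at the origin on the work surface. World frame = base frame: x ahead of the robot, y to its left, z up, the work surface at z = 0. Lengths are in m, angles in rad, forces in N, time in s.
With the tool pointing down it reaches from about 0.2 to 0.875 m from the base axis. Payload 3.4 kg.
Tool frame: the origin (TCP) lies midway between the tips of the shut fingers; the grasp point (between the pads) lies 19 mm behind it (r.hold_point_z is the distance from the TCP to the grasp point, in m); z points along the fingers, y is the line along which they close (so a half turn about z gives the same grasp; the last joint's range is limited). The gripper opens to 94 mm and grips with 3 to 60 N. Pads are 16 mm wide; open, the fingers measure 119 mm over their backs; the gripper's body (75 mm by 177 mm) begins 78 mm behind the grasp point.
Start: joints at [1.192, 0.276, 1.505, -0, 1.361, -0.121], TCP at [0.147, 0.556, 0.205] pointing down, gripper open.
Joint ranges: [-2.89, 2.89], [-0.75, 2.08], [0.22, 2.7], [-1.18, 4.32], [0.11, 2.71], [-2.7, 2.7]. Speed limits (rad/s): [2.57, 2.57, 3.14, 3.14, 3.14, 3.14].

### API

Orientations are given as [roll, pitch, yaw] about the fixed x, y, z axes, in that order (R = Rz(yaw) Ry(pitch) Rx(roll)).
In Python, from workcell import readout, vision, r gives the robot as it stands.
- The arm moves only by the shell command python3 -m inch 'ROWS' [FORCE]. ROWS is a JSON object of lists of equal length, an entry for each row: "claw": the finger opening in mm, from 0 to 94; "dp": the shift along the tool's x, y, z each as a share of 0.05 m, from -1 to 1, a list of three; "rot": the turn, a rotation vector about the tool's x, y, z each as a share of 0.12 rad, from -1 to 1, a list of three. In form: {"claw": [claw, ...], "dp": [[x, y, z], ...], "rot": [[wx, wy, wz], ...]}. A call has 1 to 5 rows; each row shifts and turns the commanded pose from where the row before left it, along the tool's axes as they then stand; what a row does not reach is not made up. A row lasts 1/8 s, in which the tool goes at most 62.5 mm and 10.7 degrees, less where a joint would pass 70% of its speed; a pose out of reach is approached as far as the arm can. A call with a number of a shift or a turn outside -1 to 1 is refused whole. A call with a gripper value outside its range is refused whole. The fingers move at their own pace and stop on an object; FORCE is the grip in N (left out, the last holds). Time passes only in rows, so rows that do not move let the fingers close. It gives the time, the measured TCP pose, the force, the opening and the grip force at its end, in the units of the state.
- readout.state(): the state, without advancing time (a new reading comes with each control period).
- vision.capture(name): name is "scene" or "side" or "wrist"; returns a dict with "color" (384x512x3 uint8, red, green, blue), "range_z" (384x512 float32, m along the optical axis (not along the pixel's ray), 0 where there is no reading), "camera_matrix" (3x3 intrinsics, pixels), "cam_to_world" (4x4, takes a point from camera to world coordinates). Camera axes: x right, y down, z forward; pixel columns grow to the right and rows downward; lengths in m; the calibration is good to about 2 mm. A picture is of the moment at which its call begins.
- r.job_done(): hands the job in; it is judged then, once.
Trained networks look in the newest picture that a camera, given by its name, has taken for a name from the list of things; names that differ only in an ending like _2 or _b are one class to them, and where a whole thing is asked for, a point or a joint stands for the part that bears it (a point fixed in the world has none). Each returns a list of dicts, best first, with "confidence" (0 to 1); they miss things now and then, are a little off and sometimes report something else, mostly with a low value. They report only what shows in the picture. A call takes as long as a camera call.
- vision.spot_in(label, camera): "bbox" ([left, top, width, height] in pixels, round what is visible of it).
- vision.masks_of(label, camera): "mask" (384x512 bool, what is visible of it) and "bbox" ([left, top, width, height] in pixels, round what is visible of it).
The state is a dict: "time_s": time; "q": joint angles; "dq": joint speeds; "effort": joint torques, N m; "tool_pos": TCP position; "orientation": TCP orientation; "contact_force": force on the tool from outside, world axes, zero at the start; "moment": the same for the moment, N m; "grip_width": finger opening in m; "grasp_force": force on a finger pad.
Only numpy, scipy, OpenCV 4.12 (cv2) and the standard library are available. Lean on these libraries where they do the work, as an engineer would, in place of code of your own. Each camera call takes 0.05 s, during which the arm holds its last target. There are 200 camera calls.

## Working session

There is one attempt and no reset: what is moved stays moved. The work goes in short steps, Python scripts to look and compute and a shell command to move; the robot and the scene stay as the last step left them, time stands still between calls to the robot, and variables do not carry over. Pictures are saved under pics/ and viewed, at most 10 in all, crops included, and the job is handed in when it is done.

```bash
mkdir -p pics; cat > h.py <<'E'
from workcell import readout, vision, r
import numpy as np, cv2
def pts(c,mask):
    z=c["range_z"]; v,u=np.nonzero(mask&(z>0)); d=z[v,u]; K=c["camera_matrix"]
    p=np.c_[(u-K[0,2])/K[0,0]*d,(v-K[1,2])/K[1,1]*d,d,np.ones(len(d))]
    return (p@c["cam_to_world"].T)[:,:3]
E
python3 - <<'E'
from h import *
print(readout.state())
ims=[]
for n in ("scene","side"):
    c=vision.capture(n); im=c["color"][:,:,::-1].copy()
    for l in ("size_post","cutter_post","size_lever"):
        for m in vision.masks_of(l,n)[:2]:
            p=pts(c,m["mask"]); 
            if len(p)==0: continue
            t=p[p[:,2]>p[:,2].max()-.006]
            print(n,l,round(m["confidence"],2),m["bbox"],len(p),"zmax",p[:,2].max().round(3),"top",np.median(t,0).round(3),((t.max(0)+t.min(0))/2).round(3))
    cv2.imwrite(f"pics/{n}1.png",im)
    ims.append(im)
E
```

```text
{'time_s': 0.0, 'q': array([ 1.19199193e+00,  2.76574187e-01,  1.50607577e+00, -2.45662010e-05,
        1.36071564e+00, -1.21033231e-01]), 'dq': array([-0.00093071,  0.0013749 ,  0.00064369, -0.00027399,  0.00049584,
       -0.00065434]), 'effort': array([-1.63972727e-04, -4.04576576e+01, -2.37231588e+01,  6.99269283e-02,
        3.44600820e-02, -1.55599214e-04]), 'tool_pos': array([0.14640898, 0.55547539, 0.20463948]), 'orientation': array([-3.13982978e+00, -1.90220526e-04,  2.88382646e+00]), 'contact_force': array([0.20305359, 0.07033075, 0.08151974]), 'moment': array([-0.00081531, -0.04571609, -0.0050983 ]), 'grasp_force': 0.0, 'grip_width': 0.09411961006508436}
scene size_post 0.74 [177.1, 124.7, 37.8, 27.5] 435 zmax 0.12 top [ 0.477 -0.194  0.117] [ 0.531 -0.195  0.117]
scene cutter_post 0.51 [289.5, 247.8, 16.9, 25.6] 152 zmax 0.085 top [0.574 0.211 0.081] [0.575 0.211 0.082]
scene size_lever 0.54 [175.9, 128.8, 37.6, 23.1] 295 zmax 0.12 top [ 0.478 -0.192  0.118] [ 0.478 -0.194  0.117]
side size_post 0.95 [232.0, 283.4, 65.3, 37.1] 935 zmax 0.119 top [ 0.476 -0.198  0.116] [ 0.476 -0.196  0.116]
side cutter_post 0.48 [225.9, 170.1, 24.5, 10.3] 169 zmax 0.082 top [0.573 0.209 0.081] [0.574 0.211 0.08 ]
side size_lever 0.74 [230.2, 284.6, 67.7, 34.6] 1003 zmax 0.119 top [ 0.476 -0.197  0.116] [ 0.476 -0.196  0.116]
```

View pics/scene1.png

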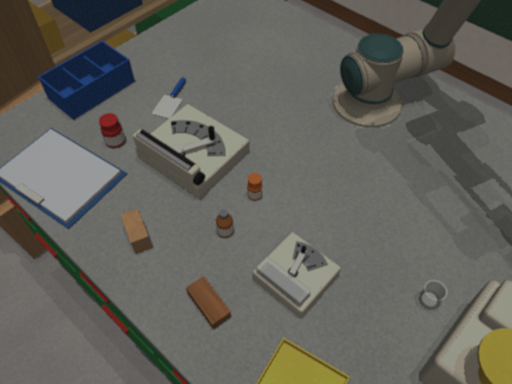

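View pics/side1.png

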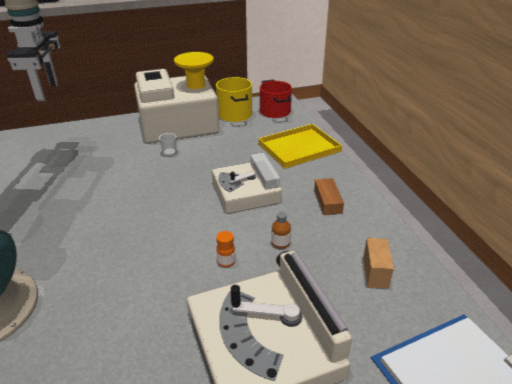

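The scene picture shows the deblister at about (190,150), with its post at (212,131), and the cutter at about (297,272). The side picture shows the size post at (235,296) and the pivot disk at (291,314). The networks' post positions agree with these, and the post top comes out at z≈0.116. Next I'll locate the pivot and find the machine's yaw.

```bash
python3 - <<'E'
from h import *
c=vision.capture("side")
def px(u,v,w=3):
    m=np.zeros((384,512),bool); m[v-w:v+w+1,u-w:u+w+1]=1; return np.median(pts(c,m),0)
print("disk",px(291,314,2),"bar",px(265,310,1))
P=pts(c,np.ones((384,512),bool))
post=np.array([.476,-.196])
near=P[np.linalg.norm(P[:,:2]-post-[.08,-.03],axis=1)<.22]
h=near[(near[:,2]>.108)&(near[:,2]<.122)&(near[:,0]>.53)]
(cx,cy),(a,b),ang=cv2.minAreaRect(h[:,:2].astype(np.float32)); print("housing",cx,cy,a,b,ang)
d=near[(near[:,2]>.044)&(near[:,2]<.056)]
print("deck",cv2.minAreaRect(d[:,:2].astype(np.float32)))
l=near[(near[:,2]>.064)&(near[:,2]<.076)&(np.linalg.norm(near[:,:2]-post,axis=1)<.13)]
vx=cv2.fitLine(l[:,:2].astype(np.float32),cv2.DIST_HUBER,0,.001,.001).ravel(); print("bar",len(l),vx,np.arctan2(vx[1],vx[0]))
cv2.imwrite("pics/crop.png",cv2.resize(c["color"][230:384,170:370,::-1],None,fx=4,fy=3.9))
E
```

```text
disk [ 0.56438258 -0.2457882   0.07296899] bar [ 0.52450232 -0.22197202  0.07109642]
housing 0.6065525412559509 -0.2343408465385437 0.02879967726767063 0.20529328286647797 4.825148105621338
deck ((0.5474522113800049, -0.2167288064956665), (0.32112738490104675, 0.34536391496658325), 59.58835220336914)
bar 858 [ 0.9353732  -0.35366225  0.5467765  -0.22700197] -0.3614835
```

View pics/crop.png

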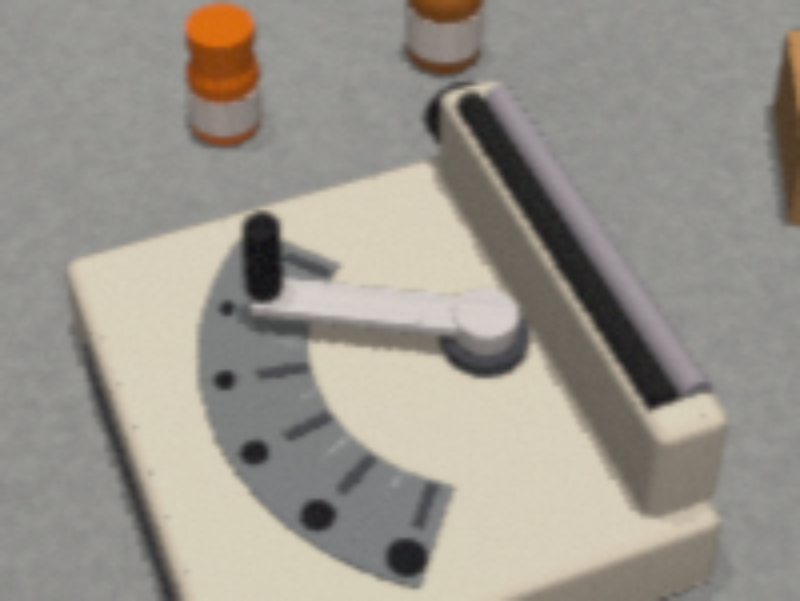

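In the crop, the lever stands by the second notch. The post is at (262,255), the pivot disk at (485,320), and the dots grow clockwise down the fan. The measured pivot is (0.564,-0.246), 0.101 m from the post, which fits. I'll turn the tool to yaw π first, so that tool x = -X, y = +Y and z = down, then travel across.

```bash
python3 -m inch '{"claw":[60,60,60,60,60],"dp":[[0,0,0],[0,0,0],[0,0,0],[-0.39,-0.88,0],[-0.39,-0.88,0]],"rot":[[0,0,-0.75],[0,0,-0.75],[0,0,-0.65],[0,0,0],[0,0,0]]}' 15
for i in 1 2; do :; done
python3 -m inch '{"claw":[60,60,60,60,60],"dp":[[-0.39,-0.88,0],[-0.39,-0.88,0],[-0.39,-0.88,0],[-0.39,-0.88,0],[-0.39,-0.88,0]],"rot":[[0,0,0],[0,0,0],[0,0,0],[0,0,0],[0,0,0]]}'
python3 -m inch '{"claw":[60,60,60,60,60],"dp":[[-0.39,-0.88,0],[-0.39,-0.88,0],[-0.39,-0.88,0],[-0.39,-0.88,0],[-0.39,-0.88,0]],"rot":[[0,0,0],[0,0,0],[0,0,0],[0,0,0],[0,0,0]]}'
python3 -m inch '{"claw":[60,60,60,60,60],"dp":[[-0.39,-0.88,0],[-0.39,-0.88,0],[-0.39,-0.88,0],[0,0,0],[0,0,0]],"rot":[[0,0,0],[0,0,0],[0,0,0],[0,0,0],[0,0,0]]}'
python3 - <<'E'
from h import *
s=readout.state(); print(s["tool_pos"],s["orientation"])
for n in ("scene","side","wrist"):
    c=vision.capture(n)
    cv2.imwrite(f"pics/{n}2.png",c["color"][:,:,::-1])
    for m in vision.masks_of("size_post",n)[:1]:
        p=pts(c,m["mask"]); p=p[p[:,2]<.125]
        if len(p): t=p[p[:,2]>p[:,2].max()-.006]; print(n,m["confidence"],m["bbox"],p[:,2].max(),np.median(t,0),(t.max(0)+t.min(0))/2)
E
```

```text
time_s: 1.08
tool_pos: [0.1859, 0.4672, 0.2052]
orientation: [-3.141, 0.0, -3.14]
contact_force: [0.9, -0.8, -0.2]
grip_width: 0.06
grasp_force: 0.0
time_s: 1.7
tool_pos: [0.2836, 0.2467, 0.2057]
orientation: [3.141, 0.001, -3.141]
contact_force: [0.7, -0.5, 0.5]
grip_width: 0.0597
grasp_force: 0.0
time_s: 2.33
tool_pos: [0.3813, 0.0265, 0.2058]
orientation: [3.141, 0.001, 3.141]
contact_force: [-0.1, 0.4, 0.3]
grip_width: 0.0599
grasp_force: 0.0
time_s: 2.95
tool_pos: [0.4387, -0.1034, 0.2052]
orientation: [3.141, -0.001, 3.141]
contact_force: [-0.2, 0.6, 0.6]
grip_width: 0.0601
grasp_force: 0.0
[ 0.43866786 -0.1034247   0.2052197 ] [ 3.14050552e+00 -9.90925557e-04  3.14125002e+00]
scene 0.73 [178.1, 125.9, 38.1, 26.0] 0.12203120672997547 [ 0.48009814 -0.19190199  0.11709841] [ 0.47946033 -0.19204892  0.11903535]
side 0.8 [229.2, 280.9, 70.4, 42.4] 0.11822895597535654 [ 0.47671966 -0.19561613  0.11565346] [ 0.47626605 -0.19462376  0.1153248 ]
wrist 0.81 [154.6, 207.4, 36.5, 67.1] 0.11576507035238226 [ 0.47556337 -0.19306456  0.11414402] [ 0.47622298 -0.19336924  0.11279082]
```

View pics/wrist2.png

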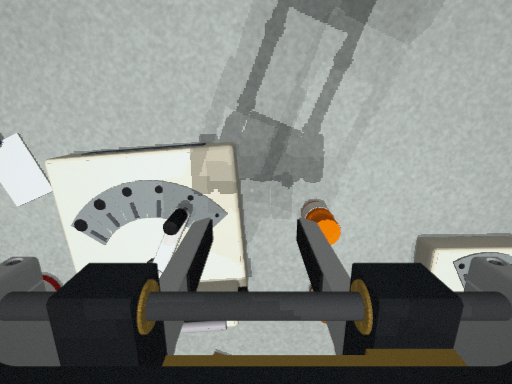

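The wrist picture shows the post at (176,220) by the second dot at (190,198), with free space around it. All the cameras agree on the post at about (0.4765,-0.194). I'll go above it, descend and close.

```bash
python3 -m inch '{"claw":[60,60,60,60,60],"dp":[[-0.38,-0.91,0],[-0.38,-0.91,0],[0,0,0.82],[0,0,0.82],[0,0,0.82]],"rot":[[0,0,0],[0,0,0],[0,0,0],[0,0,0],[0,0,0]]}'
python3 -m inch '{"claw":[40,25,14,14,14],"dp":[[0,0,0],[0,0,0],[0,0,0],[0,0,0],[0,0,0]],"rot":[[0,0,0],[0,0,0],[0,0,0],[0,0,0],[0,0,0]]}' 12
python3 - <<'E'
from h import *
s=readout.state(); print(s["tool_pos"],s["grip_width"],s["grasp_force"],s["contact_force"])
p=s["tool_pos"][:2]; d=p-[.564,-.246]; print(np.hypot(*d),np.arctan2(d[1],d[0])%(2*np.pi))
c=vision.capture("wrist"); cv2.imwrite("pics/w3.png",c["color"][:,:,::-1])
E
```

```text
time_s: 3.88
tool_pos: [0.4774, -0.1946, 0.0815]
orientation: [-3.141, 0.001, -3.141]
contact_force: [0.2, -0.5, 1.3]
grip_width: 0.06
grasp_force: 0.0
time_s: 4.5
tool_pos: [0.4777, -0.1944, 0.0835]
orientation: [3.141, 0.002, 3.141]
contact_force: [-0.7, 2.0, 5.6]
grip_width: 0.0177
grasp_force: 12.0
[ 0.47771346 -0.19436292  0.08350105] 0.017723339390063958 12.000563442707062 [-0.74206687  1.95559754  5.55069595]
0.10055722246406157 2.6023230385446454
```

View pics/w3.png

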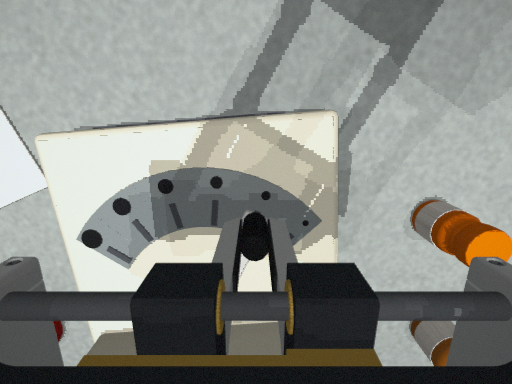

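The post is held (17.7 mm). In the picture the dots, first to sixth, are at (306,223), (266,195), (217,183), (166,187), (122,207) and (92,239). I'll use them to calibrate the notch angles.

```bash
python3 - <<'E'
from h import *
from scipy.optimize import least_squares
c=vision.capture("wrist"); K=c["camera_matrix"];T=c["cam_to_world"]
uv=np.array([(306,223),(266,195),(217,183),(166,187),(122,207),(92,239)],float)
ray=np.c_[(uv-K[[0,1],2])/[K[0,0],K[1,1]],np.ones(6)]@T[:3,:3].T
o=T[:3,3]; P=(o+ray*((.051-o[2])/ray[:,2])[:,None])[:,:2]
k=np.arange(6)*.35
f=lambda x:(P-np.c_[x[0]+x[3]*np.cos(x[2]+k),x[1]+x[3]*np.sin(x[2]+k)]).ravel()
s=least_squares(f,[.564,-.246,2.3,.1]); print(s.x,np.abs(s.fun).max())
p=readout.state()["tool_pos"][:2]
for name,x in (("fit",s.x),("disk",[.564,-.246,None])):
    d=p-x[:2]; print(name,np.hypot(*d),np.arctan2(d[1],d[0])%6.2832)
# th0 with the measured pivot
g=least_squares(lambda y:(P-np.c_[.564+y[1]*np.cos(y[0]+k),-.246+y[1]*np.sin(y[0]+k)]).ravel(),[2.3,.1]);print(g.x,np.abs(g.fun).max())
E
```

```text
[ 0.56887698 -0.23603494  2.34729242  0.11862387] 0.0005132758012316718
fit 0.10028124553666443 2.714496162169678
disk 0.10058343432046567 2.6040136895927413
[2.27787226 0.11419548] 0.008383457583802989
```

The dot fit is good to 0.5 mm: pivot (0.569,-0.236), first notch at 2.347 rad, which matches the housing yaw. The post radius comes out at 0.1003 and the lever is at 0.367, the second notch. Next is the click into the third.

```bash
cat > a.py <<'E'
from h import *
s=readout.state(); p=s["tool_pos"][:2]; d=p-[.5689,-.2360]
print(s["time_s"],"r",np.hypot(*d),"lever",np.arctan2(d[1],d[0])%6.2832-2.347,p,s["grip_width"])
E
python3 -m inch '{"claw":[14,14,14,14,14],"dp":[[0.05,-0.15,-0.06],[0.05,-0.15,0],[0.03,-0.17,0],[0.03,-0.17,0],[0,0,0]],"rot":[[0,0,0],[0,0,0],[0,0,0],[0,0,0],[0,0,0]]}'
python3 -m inch '{"claw":[14,14,14,14,14],"dp":[[0,0,0],[0,0,0],[0,0,0],[0,0,0],[0,0,0]],"rot":[[0,0,0],[0,0,0],[0,0,0],[0,0,0],[0,0,0]]}'
python3 a.py
```

```text
time_s: 5.22
tool_pos: [0.4668, -0.2219, 0.0838]
orientation: [3.132, -0.005, 3.141]
contact_force: [-1.6, 6.9, -3.0]
grip_width: 0.0177
grasp_force: 12.0
time_s: 5.85
tool_pos: [0.4662, -0.2258, 0.084]
orientation: [3.139, -0.006, -3.141]
contact_force: [-4.7, 2.4, -5.7]
grip_width: 0.0178
grasp_force: 12.0
5.85 r 0.1031694488669643 lever 0.695996456298174 [ 0.46623161 -0.22584436] 0.01783738900014611
```

```bash
python3 -m inch '{"claw":[14,14,14,14,14],"dp":[[-0.03,-0.18,0],[-0.03,-0.18,0],[-0.03,-0.17,0],[-0.03,-0.17,0],[0,0,0]],"rot":[[0,0,0],[0,0,0],[0,0,0],[0,0,0],[0,0,0]]}'
python3 -m inch '{"claw":[14,14,14,14,14],"dp":[[0,0,0],[0,0,0],[0,0,0],[0,0,0],[0,0,0]],"rot":[[0,0,0],[0,0,0],[0,0,0],[0,0,0],[0,0,0]]}'
python3 a.py
python3 - <<'E'
from h import *
c=vision.capture("side")
for m in vision.masks_of("size_lever","side")[:1]: print(m["confidence"],m["bbox"])
cv2.imwrite("pics/s4.png",cv2.resize(c["color"][200:384,130:370,::-1],None,fx=3,fy=3))
E
```

```text
time_s: 6.48
tool_pos: [0.4665, -0.2557, 0.0835]
orientation: [3.13, -0.018, -3.14]
contact_force: [-14.0, 6.7, 1.9]
grip_width: 0.0179
grasp_force: 12.0
time_s: 7.1
tool_pos: [0.4686, -0.2617, 0.0836]
orientation: [3.14, -0.014, -3.14]
contact_force: [-11.2, -1.0, -4.0]
grip_width: 0.0175
grasp_force: 12.0
7.1 r 0.10354939739925358 lever 1.0450680196311928 [ 0.46858152 -0.26166475] 0.01754008883597175
0.8 [243.1, 305.7, 54.7, 37.0]
```

View pics/s4.png

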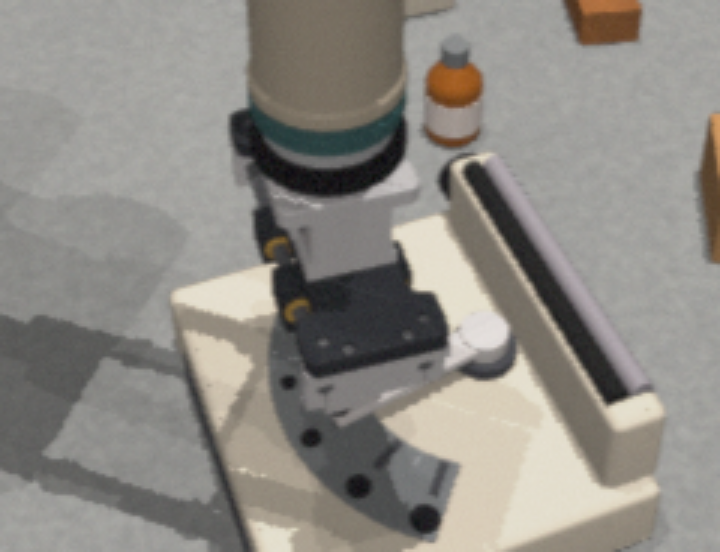

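The lever points at the fourth dot, at (311,438), in agreement with the 1.045 rad estimate. Now the click into the fifth.

```bash
python3 -m inch '{"claw":[14,14,14,14,14],"dp":[[-0.05,-0.17,0],[-0.05,-0.17,0],[-0.08,-0.15,0],[-0.08,-0.15,0],[0,0,0]],"rot":[[0,0,0],[0,0,0],[0,0,0],[0,0,0],[0,0,0]]}'
python3 -m inch '{"claw":[14,14,14,14,14],"dp":[[0,0,0],[0,0,0],[0,0,0],[0,0,0],[0,0,0]],"rot":[[0,0,0],[0,0,0],[0,0,0],[0,0,0],[0,0,0]]}'
python3 a.py
```

```text
time_s: 7.82
tool_pos: [0.4814, -0.2889, 0.0835]
orientation: [3.131, -0.014, -3.141]
contact_force: [-9.2, 6.2, -2.2]
grip_width: 0.0177
grasp_force: 12.0
time_s: 8.45
tool_pos: [0.4851, -0.2939, 0.0838]
orientation: [3.141, -0.007, -3.14]
contact_force: [-5.1, -0.7, -6.7]
grip_width: 0.0177
grasp_force: 12.0
8.45 r 0.10189351556036147 lever 1.3994130558305238 [ 0.48508111 -0.29393688] 0.017687708332354085
```

The lever is in the fifth notch at about 1.40. I'll open, rise straight up, then check.

```bash
python3 -m inch '{"claw":[24,32,40,40,40],"dp":[[0,0,0],[0,0,0],[0,0,0],[0,0,-0.4],[0,0,-0.7]],"rot":[[0,0,0],[0,0,0],[0,0,0],[0,0,0],[0,0,0]]}'
python3 -m inch '{"claw":[40,40,40,40,40],"dp":[[0,0,-0.8],[0.5,0.5,-0.8],[0.8,0.8,0],[0.8,0.8,0],[0,0,0]],"rot":[[0,0,0],[0,0,0],[0,0,0],[0,0,0],[0,0,0]]}'
python3 - <<'E'
from h import *
print(readout.state()["contact_force"])
for n in ("scene","side"):
    c=vision.capture(n)
    for l in ("size_post","cutter_post"):
      for m in vision.masks_of(l,n)[:1]:
        p=pts(c,m["mask"]); p=p[p[:,2]<.122]; t=p[p[:,2]>p[:,2].max()-.006]; q=np.median(t,0); d=q[:2]-[.5689,-.236]
        print(n,l,m["confidence"],q,np.hypot(*d),np.arctan2(d[1],d[0])%6.2832-2.347)
    if n=="side": cv2.imwrite("pics/s5.png",cv2.resize(c["color"][200:384,130:370,::-1],None,fx=3,fy=3))
E
```

```text
time_s: 9.07
tool_pos: [0.488, -0.2936, 0.1402]
orientation: [3.14, -0.001, -3.141]
contact_force: [0.4, -0.8, -0.1]
grip_width: 0.0401
grasp_force: 0.0
time_s: 9.7
tool_pos: [0.3807, -0.1862, 0.2211]
orientation: [3.141, 0.0, -3.14]
contact_force: [0.4, -0.1, 0.3]
grip_width: 0.0397
grasp_force: 0.0
[ 0.41766601 -0.08442576  0.34794558]
scene size_post 0.65 [ 0.48716315 -0.29395801  0.11636793] 0.10020002120616635 1.411401651927883
scene cutter_post 0.54 [0.57420216 0.21022801 0.0804581 ] 0.4462595053638654 -0.7880852954807154
side size_post 0.66 [ 0.48523806 -0.29472143  0.1154206 ] 0.10221314863561037 1.4066002459670406
side cutter_post 0.65 [0.57255605 0.20768776 0.08030294] 0.443702826006462 -0.7844436234787981
```

View pics/s5.png

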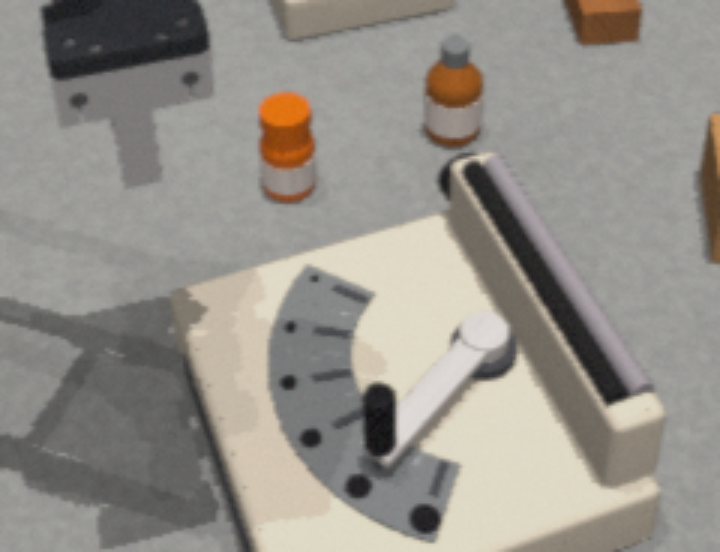

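The lever bar ends at (385,460), pointing at the fifth dot at (358,487). The sixth dot at (425,518) is clear, and the gripper is well away. The lever measures 1.41 rad and the cutter post hasn't moved.

```bash
python3 -c "from workcell import r; print(r.job_done())"
```

```text
the job is handed in; nothing more can be done
None
```

The size lever is in the fifth notch (about 1.41 rad by camera) and released, after stops of about half a second in the third and fourth; the cutter lever did not move, and the job is handed in (no verdict was returned).

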